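# Nest the beakers in the carrier and hold it up level

### The arm

A 6-joint arm with a two-finger parallel gripper is mounted at the origin on the work surface. World frame = base frame: x ahead of the robot, y to its left, z up, the work surface at z = 0. Lengths are in m, angles in rad, forces in N, time in s.
With the tool pointing down it reaches from about 0.35 to 0.875 m from the base axis. Payload 15.5 kg.
Tool frame: the origin (TCP) lies between the finger pads; the fingertips stand 22 mm ahead of it and the grasp point (between the pads) lies 3 mm ahead of it; z points along the fingers, y is the line along which they close (so a half turn about z gives the same grasp; the last joint's range is limited). The gripper opens to 85 mm and grips with 20 to 120 N. Pads are 22 mm wide; open, the fingers measure 114 mm over their backs; the gripper's body (76 mm by 85 mm) begins 54 mm behind the grasp point. The pads swing forward as they close: fully open they stand 13 mm farther back than shut.
Start: joints at [-1.2, 0.494, 1.345, -0, 1.302, -0.096], TCP at [0.281, -0.558, 0.219] pointing down, gripper open.
Joint ranges: [-2.91, 2.91], [-0.82, 2.16], [0.22, 2.67], [-1.22, 4.37], [0.12, 2.79], [-3.08, 3.08]. Speed limits (rad/s): [1.89, 1.89, 2.57, 3.01, 3.01, 3.01].

### API

Orientations are given as a rotation vector (axis times angle).
In Python, from rig import arm gives the robot as it stands. The module is installed in compiled form; this text tells all that it offers.
- The arm moves only by the shell command python3 -m pendant 'ROWS' [OPENING] [FORCE]. ROWS is JSON, one flat list of numbers, 4 for each row, row after row: the shift along the tool's x, y, z in m, then the turn about the tool's z in degrees. In form: [dx, dy, dz, twist, dx, dy, dz, twist, ...]. A call has 1 to 10 rows; each row shifts and turns the commanded pose from where the row before left it, along the tool's axes as they then stand; what a row does not reach is not made up. A row lasts 1/10 s, in which the tool goes at most 50 mm and 8.59 degrees, less where a joint would pass 70% of its speed; a pose out of reach is approached as far as the arm can. A call is refused whole if a number of a shift passes 0.05 or a number of a turn 8.59, either way. A call with a gripper value outside its range is refused whole. OPENING is the gripper command: -1 is fully open, 1 is shut, values between are in proportion, set as the call begins (- or left out, the last holds). The fingers move at their own pace and stop on an object; FORCE is the grip in N (left out, the last holds). Time passes only in rows, so rows that do not move let the fingers close. It gives the time, the measured TCP pose, the force, the opening and the grip force at its end, in the units of the state.
- arm.state(): the state, without advancing time (a new reading comes with each control period).
- arm.read_camera(name): name is "side" or "top"; returns a dict with "image" (420x560x3 uint8, blue, green, red), "z_map" (420x560 float32, m along the optical axis (not along the pixel's ray), 0 where there is no reading), "fov_y" (degrees; the focal length in pixels is half the picture's height over the tangent of half this angle, whatever the lens; pixels are square), "cx", "cy" (the principal point, pixels), "k1" (the pictures are not rectified: a ray, as slopes to the right and down, at radius r is drawn at 1 + k1 r^2 times it, then the intrinsics apply), "extrinsics" (4x4, takes a point from camera to world coordinates). Camera axes: x right, y up, looking along -z (the intrinsics and any distortion apply to the point x, -y, -z); pixel columns grow to the right and rows downward; lengths in m; the calibration is good to about 2 mm. A picture is of the moment at which its call begins.
- arm.job_done(): hands the job in; it is judged then, once.
Trained networks look in a picture, given as the dict that the camera call returned (one of the last four; its "shot" number tells which), for a name from the list of things; names that differ only in an ending like _2 or _b are one class to them, and where a whole thing is asked for, a point or a joint stands for the part that bears it (a point fixed in the world has none). Each returns a list of dicts, best first, with "confidence" (0 to 1); they miss things now and then, are a little off and sometimes report something else, mostly with a low value. They report only what shows in the picture. A call takes as long as a camera call.
- arm.masks_of(query, picture): "region" (420x560 bool, what is visible of it) and "bbox" ([left, top, right, bottom] in pixels, round what is visible of it).
The state is a dict: "t": time; "joint_positions": joint angles; "joint_vel": joint speeds; "tau": joint torques, N m; "tool_pos": TCP position; "eef_rot": TCP orientation; "wrist_force": force on the tool from outside, world axes, zero at the start; "ft_torque": the same for the moment, N m; "opening": finger opening in m; "grasp_force": force on a finger pad.
Only numpy, scipy, OpenCV 4.12 (cv2) and the standard library are available. Lean on these libraries where they do the work, as an engineer would, in place of code of your own. Each camera call takes 0.05 s, during which the arm holds its last target. There are 200 camera calls.

### The job

Clear the trolley top for wiping: put the two loose steel beakers into the two beakers standing in the carrier, one in each so that it stays balanced, each nested fully down and upright, lowered in rather than dropped. Then take the carrier by its handle, lift it about ten centimetres clear of the trolley, keeping it level all the way, and finish while still holding it there, still and level, with all four beakers in place. Leave the other things on the trolley where they are.

Things in the scene. Friction and masses are not known exactly. Their poses are not given: they have to be found in the camera images.
- cup_a_mid (a point): Steel tapering beaker, one of four alike: 64 mm high, outside 39 mm across the base and 64 mm across the rim, wall 2.5 mm, inner floor 25 mm above its underside, about 60 g. Point: on its axis, half-way up (32 mm); z towards the rim. Loose, upright on the trolley top at -y. Nested, it rests on the other's inner floor: its point 25 mm above the other's, about 2 mm of play all round.
- cup_b_mid (a point): Steel tapering beaker, one of four alike: 64 mm high, outside 39 mm across the base and 64 mm across the rim, wall 2.5 mm, inner floor 25 mm above its underside, about 60 g. Point: on its axis, half-way up (32 mm); z towards the rim. The other loose one, upright on the trolley top at -y.
- cup_l_mid (a point): Steel tapering beaker, one of four alike: 64 mm high, outside 39 mm across the base and 64 mm across the rim, wall 2.5 mm, inner floor 25 mm above its underside, about 60 g. Point: on its axis, half-way up (32 mm); z towards the rim. Stands in the carrier's ring at the carrier's +y end, underside 6 mm above the carrier's underside.
- cup_r_mid (a point): Steel tapering beaker, one of four alike: 64 mm high, outside 39 mm across the base and 64 mm across the rim, wall 2.5 mm, inner floor 25 mm above its underside, about 60 g. Point: on its axis, half-way up (32 mm); z towards the rim. Stands in the carrier's ring at the carrier's -y end, underside 6 mm above the carrier's underside.
- carrier: Loose metal carrier, 0.35 kg: flat plate 110 mm (its x) by 260 mm (its y), 6 mm thick, with two 7 mm high rings on its y axis, 90 mm either side of the centre, that locate the beakers' bases, and a white upright handle in the middle. Origin: centre of the plate's underside, at 0 height when it stands on the trolley; z up.
- carrier_grip (a point): Centre of the carrier's handle bar, 125 mm above the carrier's underside, over the plate's centre and balanced there when the beakers are shared evenly. The bar is 16 mm thick (carrier x), 66 mm long (carrier y) and 18 mm high, on two 10 mm posts 48 mm apart (24 mm either side of the centre along y); axes as the carrier's.
- amber_bottle: Bystander: amber glass bottle, 60 mm across, 150 mm high; origin under its base.
- jar: Bystander: glass jar with steel lid, 84 mm across, 110 mm high; origin under its base.
- pump: Bystander: white pump dispenser, 70 by 90 mm, 235 mm high; origin under its base.
- test_pot: Bystander: closed white plastic pot, 52 mm across, 60 mm high; origin under its base.
- syringe: Bystander: capped syringe, 145 mm long, 18 mm high, lying between the loose beakers and the carrier; origin under its middle, x along it.
- forceps: Bystander: steel forceps, 150 mm long, 6 mm high, lying near the robot; origin under the middle, x along them.
- syringe_box: Bystander, does not move: cardboard box, 160 by 200 mm (x, y), 70 mm high; origin under its centre.
- dish: Bystander, does not move: open steel dish, 104 by 204 mm (x, y), 35 mm high; origin under its centre.

How it is judged:
By the outcome, as a careful person would: the job done as asked, in the order asked, and still so for the second after the job is handed in, while the arm keeps its last pose, push and grip.
It also fails if it takes over 72 s, if anything falls off the work surface, if the arm or the gripper's body presses on something with over 40 N, if the wrist force passes 120 N, or if a joint passes its speed limit or range.

## Working session

There is one attempt and no reset: what is moved stays moved. The work goes in short steps, Python scripts to look and compute and a shell command to move; the robot and the scene stay as the last step left them, time stands still between calls to the robot, and variables do not carry over. Pictures are saved under pics/ and viewed, at most 10 in all, crops included, and the job is handed in when it is done.

```bash
mkdir -p pics
cat > h.py <<'E'
import numpy as np, cv2
from rig import arm
def K(p):
    h=p["image"].shape[0]; f=h/2/np.tan(np.radians(p["fov_y"])/2)
    return np.array([[f,0,p["cx"]],[0,f,p["cy"]],[0,0,1.]]),np.array([p["k1"],0,0,0.])
def cloud(p):
    k,d=K(p); h,w=p["z_map"].shape
    u,v=np.meshgrid(np.arange(w),np.arange(h))
    n=cv2.undistortPoints(np.stack([u,v],-1).reshape(-1,1,2).astype(float),k,d).reshape(h,w,2)
    z=p["z_map"]; c=np.stack([n[...,0]*z,-n[...,1]*z,-z],-1)
    E=np.array(p["extrinsics"]); return c@E[:3,:3].T+E[:3,3]
E
python3 - <<'E'
from h import *
s=arm.state(); print({k:np.round(v,3) for k,v in s.items()})
for n in("top","side"):
    p=arm.read_camera(n); cv2.imwrite(f"pics/{n}0.png",p["image"]); print(n,np.round(p["extrinsics"],3).tolist(),p["fov_y"])
    P=cloud(p)
    for q in("cup_a_mid","cup_l_mid","carrier","carrier_grip","syringe","forceps","amber_bottle","jar","pump","test_pot","syringe_box","dish"):
        for m in arm.masks_of(q,p)[:4]:
            r=m["region"]&(p["z_map"]>0); X=P[r]
            if len(X): print(q,round(m["confidence"],2),np.array(m["bbox"]).astype(int).tolist(),np.round(np.percentile(X,[3,97],axis=0),3).tolist())
E
```

```text
{'t': np.float64(0.0), 'joint_positions': array([-1.2  ,  0.494,  1.346,  0.   ,  1.303, -0.096]), 'joint_vel': array([-0.001,  0.001,  0.   , -0.   , -0.   ,  0.   ]), 'tau': array([ 3.0000e-03, -8.8213e+01, -3.8387e+01,  0.0000e+00,  1.0000e-02,
        0.0000e+00]), 'tool_pos': array([ 0.281, -0.558,  0.218]), 'eef_rot': array([-3.056, -0.725,  0.   ]), 'wrist_force': array([ 1.177, -0.182, -0.33 ]), 'ft_torque': array([ 0.004, -0.005,  0.017]), 'grasp_force': np.float64(0.0), 'opening': np.float64(0.085)}
top [[0.006, 0.994, -0.11, 0.46], [-1.0, 0.006, -0.005, -0.014], [-0.004, 0.11, 0.994, 1.245], [0.0, 0.0, 0.0, 1.0]] 51.34496485478806
cup_a_mid 0.65 [361, 233, 383, 261] [[0.459, -0.281, 0.015], [0.516, -0.231, 0.065]]
cup_a_mid 0.43 [207, 201, 296, 242] [[0.504, -0.045, 0.001], [0.609, 0.194, 0.133]]
cup_l_mid 0.93 [205, 209, 228, 228] [[0.53, 0.139, 0.027], [0.584, 0.194, 0.071]]
carrier 0.79 [204, 201, 298, 243] [[0.503, -0.048, 0.001], [0.609, 0.197, 0.133]]
carrier_grip 0.74 [208, 201, 297, 240] [[0.503, -0.05, 0.001], [0.609, 0.197, 0.133]]
carrier_grip 0.47 [340, 139, 35
[... 1290 characters left out ...]
, 302, 296] [[0.501, -0.041, 0.003], [0.607, 0.205, 0.134]]
carrier_grip 0.2 [316, 345, 390, 420] [[0.337, 0.355, 0.002], [0.449, 0.48, 0.036]]
syringe 0.5 [268, 196, 317, 204] [[0.452, -0.152, 0.002], [0.585, -0.13, 0.019]]
forceps 0.66 [318, 237, 365, 271] [[0.335, 0.016, 0.001], [0.436, 0.116, 0.01]]
amber_bottle 0.7 [203, 171, 226, 222] [[0.71, -0.084, 0.008], [0.762, -0.047, 0.151]]
jar 0.81 [185, 211, 222, 262] [[0.71, 0.042, 0.01], [0.78, 0.109, 0.113]]
pump 0.83 [191, 300, 239, 392] [[0.612, 0.378, 0.029], [0.684, 0.45, 0.235]]
test_pot 0.69 [217, 168, 223, 185] [[0.727, -0.21, 0.026], [0.753, -0.168, 0.063]]
dish 0.92 [309, 346, 390, 419] [[0.336, 0.355, 0.002], [0.45, 0.48, 0.036]]
```

View pics/top0.png

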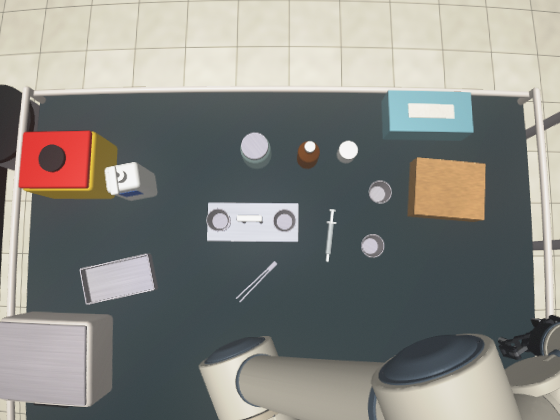

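View pics/side0.png

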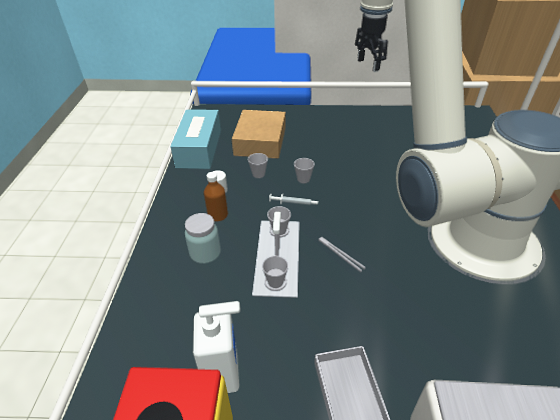

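Top: the loose beakers are at (380,192) and (372,245), and the carrier's beakers at (219,220) and (285,220). The syringe lies between them at (330,235). The side view agrees. Next I'll fit the rims.

```bash
cat >> h.py <<'E'
from scipy.optimize import least_squares
def rim(P,c,zlo,zhi,R=0.045):
    m=(np.hypot(P[...,0]-c[0],P[...,1]-c[1])<R)&(P[...,2]>zlo)&(P[...,2]<zhi)
    X=P[m]
    r=least_squares(lambda q:np.hypot(X[:,0]-q[0],X[:,1]-q[1])-0.031,c,loss="soft_l1",f_scale=0.002).x
    return np.round(r,4),len(X),round(np.abs(np.hypot(*(X[:,:2]-r).T)-.031).mean(),4),round(float(np.percentile(X[:,2],95)),4)
def bar(P):
    m=(P[...,2]>.118)&(P[...,2]<.15)&(abs(P[...,0]-.555)<.06)&(abs(P[...,1]-.075)<.07); X=P[m]
    b=cv2.minAreaRect((X[:,:2]*1000).astype(np.float32)); return b,X[:,2].max()
E
python3 - <<'E'
from h import *
for n in("top","side"):
    p=arm.read_camera(n);P=cloud(p)
    for c in((.487,-.255),(.61,-.275),(.557,.167),(.557,-.017)):
        z=.057 if c[1]<-.1 else .063
        print(n,rim(P,c,z,z+.014))
    print(bar(P))
    X=P[(P[...,2]<.012)&(P[...,2]>.004)&(abs(P[...,0]-.555)<.08)&(abs(P[...,1]-.075)<.15)]
    print(cv2.minAreaRect((X[:,:2]*1000).astype(np.float32)))
    for m in arm.masks_of("cup_b_mid",p): print(m["bbox"],m["confidence"])
E
```

```text
top (array([ 0.4882, -0.2516]), 94, np.float64(0.0011), 0.0667)
top (array([ 0.6363, -0.2751]), 46, np.float64(0.0014), 0.0675)
top (array([0.5562, 0.1662]), 92, np.float64(0.0012), 0.073)
top (array([ 0.5556, -0.0137]), 98, np.float64(0.0014), 0.0728)
(((555.81103515625, 75.11412811279297), (13.520502090454102, 63.729103088378906), 0.4823419749736786), np.float64(0.13875105321775805))
((554.8466186523438, 75.76896667480469), (159.9044189453125, 297.7766418457031), 0.09202822297811508)
[369.9, 180.1, 391.2, 203.1] 0.75
side (array([ 0.4861, -0.2514]), 109, np.float64(0.0018), 0.0664)
side (array([ 0.6357, -0.2756]), 65, np.float64(0.0018), 0.066)
side (array([0.5546, 0.1679]), 169, np.float64(0.0015), 0.0724)
side (array([ 0.5537, -0.0112]), 124, np.float64(0.0017), 0.0723)
(((554.1461791992188, 78.34944915771484), (68.64031219482422, 15.885241508483887), 89.10772705078125), np.float64(0.13698726871120936))
((555.3402099609375, 77.66569519042969), (157.9809112548828, 289.0021057128906), 0.022977426648139954)
[247.0, 152.6, 266.7, 176.5] 0.73
```

```bash
python3 -m pendant '[0,0,0,-7.91,0,0,0,-7.91,0,0,0,-7.91,0,0,0,-7.91,0,0,0,-7.91,0,0,0,-7.91,0,0,0,-7.91,0,0,0,-7.91]' -1 20
python3 -m pendant '[0.024,0.016,0,0,0.024,0.016,0,0,0.024,0.016,0,0,0.024,0.016,0,0,0.024,0.016,0,0,0.024,0.016,0,0,0.024,0.016,0,0,0.024,0.016,0,0,0.024,0.016,0,0]'
python3 -m pendant '[0.024,0.016,0,0,0.024,0.016,0,0,0.024,0.016,0,0,0.019,0.014,0,0,0,0,0,0]'
```

```text
t: 2.3
tool_pos: [0.2807, -0.5584, 0.2189]
eef_rot: [-2.216, -2.227, -0.0]
wrist_force: [-0.7, 0.2, -0.7]
opening: 0.0856
grasp_force: 0.0
t: 3.2
tool_pos: [0.4254, -0.3415, 0.219]
eef_rot: [2.222, 2.221, 0.0]
wrist_force: [-0.1, -0.3, -0.6]
opening: 0.0852
grasp_force: 0.0
t: 3.7
tool_pos: [0.4882, -0.2495, 0.219]
eef_rot: [2.219, 2.223, 0.001]
wrist_force: [0.5, -0.3, 0.6]
opening: 0.0853
grasp_force: 0.0
```

```bash
python3 -m pendant '[-0.002,-0.001,0.03,0,0,0,0.03,0,0,0,0.03,0,0,0,0.03,0,0,0,0.025,0,0,0,0.01,0,0,0,0,0,0,0,0,0]'
python3 -m pendant '[0,0,0,0,0,0,0,0,0,0,0,0,0,0,0,0,0,0,0,0,0,0,0,0]' 1 30
python3 - <<'E'
from h import *
p=arm.read_camera("side");cv2.imwrite("pics/g1.png",cv2.resize(p["image"][100:240,220:420],None,fx=4,fy=4)); print(rim(cloud(p),(.487,-.2515),.057,.071))
E
```

```text
t: 4.5
tool_pos: [0.4863, -0.2541, 0.0648]
eef_rot: [2.221, 2.22, 0.0]
wrist_force: [0.5, 1.2, 0.1]
opening: 0.0857
grasp_force: 0.0
t: 5.1
tool_pos: [0.4859, -0.2535, 0.064]
eef_rot: [2.222, 2.221, 0.0]
wrist_force: [1.0, 0.5, 0.2]
opening: 0.0004
grasp_force: 0.0
(array([ 0.4869, -0.2521]), 85, np.float64(0.0016), 0.0669)
```

View pics/g1.png

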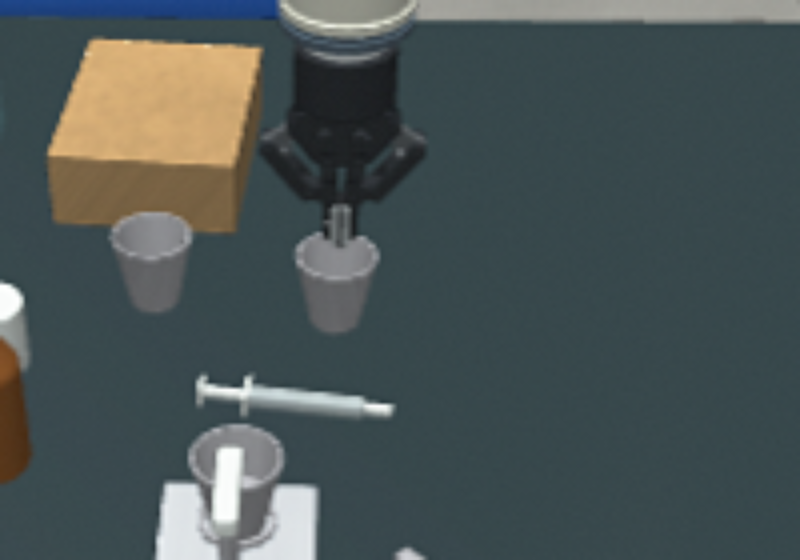

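The view shows the fingers shut over the beaker at (340,240), with the beaker undisturbed, so they missed the rim. I'll measure where the fingertips really are.

Run:
```python
from h import *
p=arm.read_camera("side");P=cloud(p);k,d=K(p);E=np.linalg.inv(p["extrinsics"])
for z in(.042,.055,.064,.09):
    c=E@[.486,-.2535,z,1]; q=cv2.projectPoints(np.array([[c[0],-c[1],-c[2]]]),np.zeros(3),np.zeros(3),k,d)[0].ravel(); print(z,q,(q-[220,100])*4, -c[2])
for v in range(148,168,2):
    print(v,np.round(P[v,303:308],3).tolist())
```

```text
0.042 [303.2293348  169.01536171] [332.91733919 276.06144684] 1.317957092180566
0.055 [303.34435739 165.70253846] [333.37742956 262.81015382] 1.309191491713362
0.064 [303.42498999 163.38251703] [333.69995997 253.5300681 ] 1.303122999082221
0.09 [303.66266546 156.55499807] [334.65066183 226.21999227] 1.2855917981478133
148 [[0.489, -0.241, 0.13], [0.486, -0.263, 0.115], [0.483, -0.251, 0.123], [0.48, -0.244, 0.128], [0.477, -0.239, 0.131]]
150 [[0.489, -0.241, 0.123], [0.486, -0.254, 0.114], [0.483, -0.242, 0.122], [0.48, -0.242, 0.122], [0.505, 0.807, 0.839]]
152 [[0.489, -0.241, 0.116], [0.486, -0.241, 0.116], [0.483, -0.245, 0.113], [0.48, -0.244, 0.114], [0.476, -0.248, 0.111]]
154 [[0.488, -0.241, 0.108], [0.485, -0.245, 0.105], [0.482, -0.247, 0.104], [0.479, -0.249, 0.103], [0.476, -0.243, 0.107]]
156 [[0.488, -0.242, 0.1], [0.485, -0.244, 0.099], [0.482, -0.246, 0.097], [0.479, -0.245, 0.098], [0.476, -0.246, 0.098]]
158 [[0.488, -0.244, 0.091], [0.485, -0.24, 0.094], [0.482, -0.243, 0.092], [0.479, -0.244, 0.091], [0.476, -0.248, 0.089]]
160 [[0.488, -0.241, 0.086], [0.485, -0.243, 0.085], [0.482, -0.245, 0.083], [0.479, -0.242, 0.086], [0.475, -0.278, 0.059]]
162 [[0.487, -0.281, 0.049], [0.484, -0.277, 0.052], [0.481, -0.279, 0.051], [0.477, -0.281, 0.05], [0.474, -0.28, 0.05]]
164 [[0.487, -0.279, 0.043], [0.484, -0.279, 0.043], [0.48, -0.278, 0.044], [0.477, -0.275, 0.046], [0.474, -0.275, 0.046]]
166 [[0.487, -0.277, 0.036], [0.483, -0.275, 0.038], [0.48, -0.277, 0.037], [0.477, -0.271, 0.041], [0.474, -0.274, 0.039]]
```

```bash
python3 -m pendant '[0,0,-0.03,0,0,0,-0.03,0,0,0,-0.03,0,0,0,-0.03,0,0,0,0,0]'
cat >> h.py <<'E'
def tips(P,h=.035,r=.075):
    t=arm.state()["tool_pos"]; m=(np.hypot(P[...,0]-t[0],P[...,1]-t[1])<r)&(P[...,2]>.085)&(P[...,2]<t[2]+.15)
    X=P[m]; z0=np.sort(X[:,2])[2]; print("tcp",np.round(t,4),"lowest",z0.round(4))
    for a in np.arange(0,.08,.01):
        Y=X[(X[:,2]>=z0+a)&(X[:,2]<z0+a+.01)]
        if len(Y): print(a,len(Y),np.round(Y.min(0),3),np.round(Y.max(0),3))
E
python3 - <<'E'
from h import *
p=arm.read_camera("side"); cv2.imwrite("pics/g2.png",cv2.resize(p["image"][60:200,220:420],None,fx=4,fy=4)); tips(cloud(p))
E
python3 -m pendant '[0,0,0,0,0,0,0,0,0,0,0,0,0,0,0,0,0,0,0,0,0,0,0,0]' -1
python3 - <<'E'
from h import *
p=arm.read_camera("side"); tips(cloud(p)); cv2.imwrite("pics/g3.png",cv2.resize(p["image"][60:200,220:420],None,fx=4,fy=4))
E
```

```text
t: 5.7
tool_pos: [0.4875, -0.2545, 0.1875]
eef_rot: [2.218, 2.217, 0.002]
wrist_force: [-0.1, -0.1, -0.2]
opening: -0.0001
grasp_force: 0.0
tcp [ 0.4867 -0.2541  0.1856] lowest 0.2034
0.0 22 [ 0.471 -0.255  0.203] [ 0.494 -0.244  0.213]
0.01 32 [ 0.471 -0.255  0.214] [ 0.5   -0.239  0.223]
0.02 25 [ 0.472 -0.251  0.223] [ 0.495 -0.241  0.233]
0.03 28 [ 0.47  -0.263  0.234] [ 0.498 -0.24   0.243]
0.04 75 [ 0.451 -0.266  0.244] [ 0.521 -0.238  0.253]
0.05 107 [ 0.443 -0.268  0.253] [ 0.526 -0.239  0.263]
0.06 87 [ 0.435 -0.265  0.264] [ 0.535 -0.236  0.273]
0.07 100 [ 0.428 -0.264  0.274] [ 0.54  -0.233  0.283]
t: 6.35
tool_pos: [0.4858, -0.2535, 0.1837]
eef_rot: [-2.222, -2.221, 0.0]
wrist_force: [1.2, -0.1, 0.4]
opening: 0.0847
grasp_force: 0.0
tcp [ 0.4859 -0.2535  0.1838] lowest 0.2142
0.0 26 [ 0.429 -0.257  0.214] [ 0.54  -0.241  0.224]
0.01 36 [ 0.427 -0.262  0.224] [ 0.541 -0.238  0.234]
0.02 31 [ 0.427 -0.25   0.234] [ 0.54  -0.24   0.244]
0.03 29 [ 0.42  -0.252  0.245] [ 0.546 -0.239  0.254]
0.04 90 [ 0.412 -0.265  0.254] [ 0.557 -0.237  0.264]
0.05 107 [ 0.413 -0.266  0.264] [ 0.558 -0.233  0.274]
0.06 148 [ 0.413 -0.267  0.274] [ 0.557 -0.231  0.284]
0.07 98 [ 0.414 -0.249  0.284] [ 0.554 -0.233  0.294]
```

View pics/g3.png

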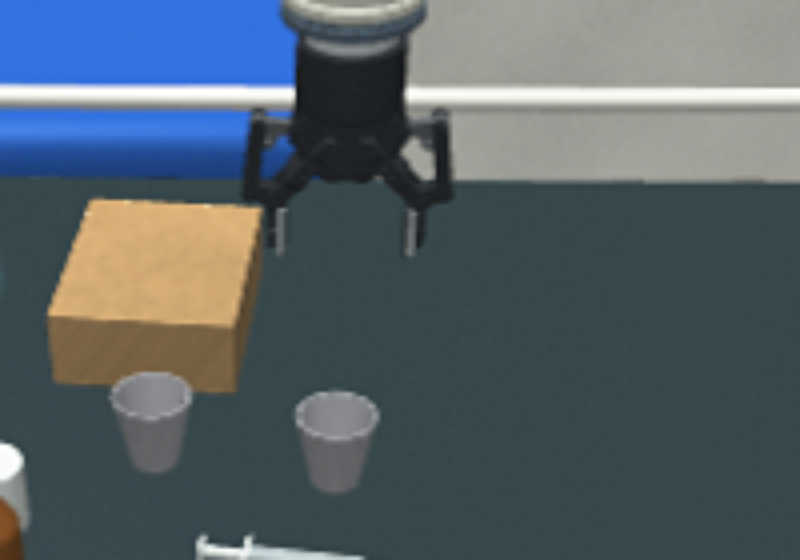

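The side view shows the open fingertips at (280,250) and (410,250), well above the beakers. The real tool stands about 40 mm higher than `tool_pos` says, while xy agrees to about 2 mm. I'll use the camera-true height.

```bash
python3 -m pendant '[0,0.002,0.03,0,0,0,0.03,0,0,0,0.03,0,0,0,0.03,0,0,0,0.03,0,0,0,0.01,0,0,0,0.006,0,0,0,0,0]' 
python3 -m pendant '[0,0,0,0,0,0,0,0,0,0,0,0,0,0,0,0]' 1 30
python3 -m pendant '[0,0,-0.01,0,0,0,-0.03,0,0,0,-0.03,0,0,0,-0.03,0,0,0,-0.03,0,0,0,0,0]'
python3 - <<'E'
from h import *
p=arm.read_camera("side"); P=cloud(p);cv2.imwrite("pics/g4.png",cv2.resize(p["image"][60:200,220:420],None,fx=4,fy=4))
s=arm.state();t=s["tool_pos"];print(t)
for m in arm.masks_of("cup_a_mid",p):
    X=P[m["region"]&(p["z_map"]>0)]; print(m["confidence"],m["bbox"],np.percentile(X,[3,97],axis=0).round(3).tolist())
E
```

```text
t: 7.2
tool_pos: [0.4881, -0.2537, 0.0181]
eef_rot: [2.222, 2.221, 0.0]
wrist_force: [-0.5, -0.6, 0.6]
opening: 0.0857
grasp_force: 0.0
t: 7.6
tool_pos: [0.4886, -0.2541, 0.0195]
eef_rot: [2.22, 2.219, 0.001]
wrist_force: [-2.4, 0.4, 14.3]
opening: 0.0617
grasp_force: 29.3
t: 8.2
tool_pos: [0.4897, -0.2547, 0.1526]
eef_rot: [2.217, 2.216, 0.002]
wrist_force: [-0.4, 0.5, -1.8]
opening: 0.0617
grasp_force: 33.0
[ 0.48890513 -0.25416015  0.15050449]
0.69 [295.4, 122.5, 316.5, 149.7] [[0.461, -0.283, 0.14], [0.514, -0.223, 0.198]]
```

View pics/g4.png

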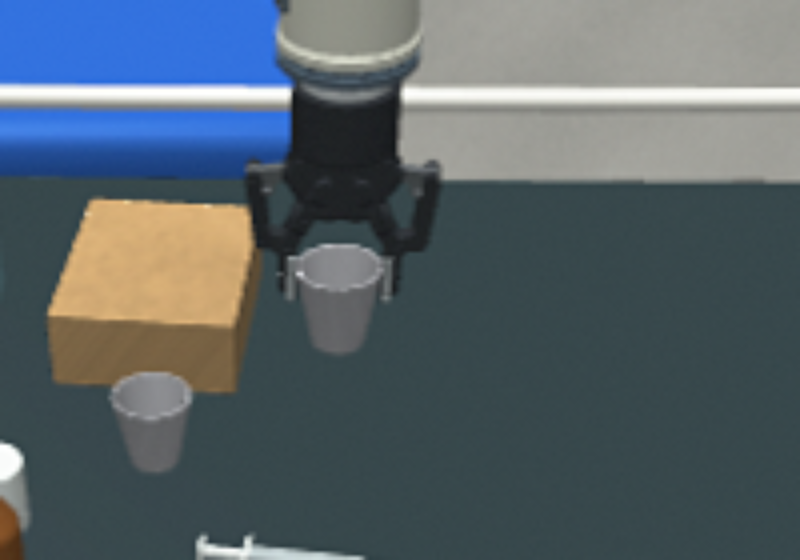

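Beaker A is held upright, its rim near (340,265) in the crop. I'll carry it over to the +y beaker.

```bash
python3 -m pendant '[0,0,-0.02,0,0,0,-0.02,0,0.02,0.004,0,0,0.03,0.005,0,0,0.03,0.005,0,0,0.03,0.005,0,0,0.03,0.005,0,0,0.03,0.005,0,0,0.03,0.005,0,0,0.03,0.005,0,0]'
python3 -m pendant '[0.03,0.005,0,0,0.03,0.005,0,0,0.03,0.005,0,0,0.03,0.005,0,0,0.03,0.005,0,0,0.03,0.005,0,0,0.03,0.003,0,0,0.011,0,0,0,0,0,0,0,0,0,0,0]'
cat >> h.py <<'E'
def held(q,c,zmin):
    for n in("side","top"):
        p=arm.read_camera(n);P=cloud(p)
        for m in arm.masks_of(q,p):
            X=P[m["region"]&(p["z_map"]>0)]; l,h=np.percentile(X,[3,97],axis=0); print(n,round(m["confidence"],2),"lo",l.round(3),"hi",h.round(3),"mid",((l+h)/2).round(4))
        X=P[(np.hypot(P[...,0]-c[0],P[...,1]-c[1])<.05)&(P[...,2]>.062)&(P[...,2]<.076)]
        if len(X)>20: print("dest",rim(P,c,.063,.077))
    print(arm.state()["tool_pos"].round(4) if hasattr(arm.state()["tool_pos"],"round") else arm.state()["tool_pos"])
    return p
E
python3 - <<'E'
from h import *
held("cup_a_mid",(.556,.167),.1)
p=arm.read_camera("side"); cv2.imwrite("pics/g5.png",cv2.resize(p["image"][100:310,180:380],None,fx=2.8,fy=2.8))
E
```

```text
t: 9.3
tool_pos: [0.5264, -0.0222, 0.1869]
eef_rot: [-2.221, -2.22, 0.002]
wrist_force: [0.3, 0.2, -0.2]
opening: 0.0612
grasp_force: 33.1
t: 10.3
tool_pos: [0.5596, 0.1967, 0.1873]
eef_rot: [-2.221, -2.221, 0.002]
wrist_force: [0.6, -0.7, -0.8]
opening: 0.0616
grasp_force: 33.1
side 0.78 lo [0.534 0.17  0.177] hi [0.584 0.227 0.233] mid [0.5593 0.1985 0.2047]
dest (array([0.5546, 0.1679]), 161, np.float64(0.0014), 0.0722)
dest (array([0.5563, 0.166 ]), 90, np.float64(0.0012), 0.0735)
[0.5601 0.1964 0.1879]
```

View pics/g5.png

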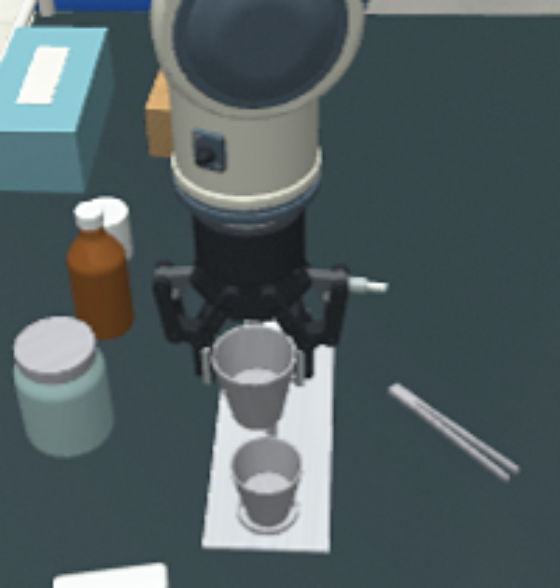

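The held beaker is upright at (255,375). The target beaker is at (268,465), so I'm 30 mm past it in y. I'll correct, then fit both rims.

```bash
python3 -m pendant '[-0.015,-0.002,0,0,-0.0145,-0.002,0,0,0,0,0,0]'
cat >> h.py <<'E'
def heldrim(q,c):
    for n in("side","top"):
        p=arm.read_camera(n);P=cloud(p)
        for m in arm.masks_of(q,p)[:2]:
            M=cv2.dilate(m["region"].astype(np.uint8),np.ones((3,3)))>0
            Q=np.where((M&(p["z_map"]>0))[...,None],P,9)
            zt=np.percentile(P[m["region"]&(p["z_map"]>0)][:,2],98)
            try: print(n,round(m["confidence"],2),m["bbox"],rim(Q,c,zt-.009,zt+.004))
            except Exception as e: print(n,"fail",zt)
    print(np.round(arm.state()["tool_pos"],4))
E
python3 - <<'E'
from h import *
heldrim("cup_a_mid",(.556,.167))
E
```

```text
t: 10.85
tool_pos: [0.5557, 0.1655, 0.1879]
eef_rot: [2.224, 2.219, -0.001]
wrist_force: [0.5, -0.5, -0.3]
opening: 0.0615
grasp_force: 33.1
side 0.87 [258.9, 206.8, 290.1, 241.5] (array([0.5547, 0.1678]), 225, np.float64(0.0014), 0.2344)
side fail 0.03700237319751898
[0.5562 0.1679 0.188 ]h.py:17: RuntimeWarning: Mean of empty slice.
  return np.round(r,4),len(X),round(np.abs(np.hypot(*(X[:,:2]-r).T)-.031).mean(),4),round(float(np.percentile(X[:,2],95)),4)
  ret = ret.dtype.type(ret / rcount)
```

```bash
python3 -m pendant '[0,0,0.025,0,0,0,0.025,0,0,0,0.025,0,0,0,0.02,0,0,0,0.015,0,0,0,0.01,0,0,0,0,0]'
python3 -m pendant '[0,0,0.004,0,0,0,0.004,0,0,0,0.003,0,0,0,0.003,0,0,0,0,0,0,0,0,0]'
```

```text
t: 11.75
tool_pos: [0.5555, 0.1681, 0.0668]
eef_rot: [-2.221, -2.22, 0.002]
wrist_force: [-0.1, 0.5, 0.0]
opening: 0.0619
grasp_force: 33.1
t: 12.35
tool_pos: [0.5561, 0.1679, 0.0539]
eef_rot: [2.222, 2.221, 0.0]
wrist_force: [1.1, -0.6, -0.6]
opening: 0.0615
grasp_force: 33.1
```

```bash
python3 -m pendant '[0,0,0.0015,0,0,0,0.001,0,0,0,0,0]'
python3 -m pendant '[0,0,0.001,0,0,0,0,0]'
python3 -m pendant '[0,0,0.001,0,0,0,0,0]'
```

```text
t: 12.65
tool_pos: [0.5564, 0.1678, 0.0519]
eef_rot: [2.222, 2.221, 0.001]
wrist_force: [-1.2, -2.3, 9.6]
opening: 0.0614
grasp_force: 38.2
t: 12.85
tool_pos: [0.5561, 0.1679, 0.0513]
eef_rot: [2.222, 2.221, 0.0]
wrist_force: [-4.3, -1.4, 19.3]
opening: 0.0616
grasp_force: 42.6
t: 13.05
tool_pos: [0.5562, 0.168, 0.051]
eef_rot: [2.222, 2.221, 0.001]
wrist_force: [-7.8, -1.5, 32.2]
opening: 0.0615
grasp_force: 47.5
```

Contact came at the expected nesting height. I'll unload, release, rise and check.

```bash
python3 -m pendant '[0,0,-0.0015,0,0,0,-0.001,0,0,0,0,0]'
python3 -m pendant '[0,0,0,0,0,0,0,0,0,0,0,0,0,0,0,0]' -1 30
python3 -m pendant '[0,0,-0.01,0,0,0,-0.02,0,0,0,-0.03,0,0,0,-0.03,0,0,0,-0.03,0,0,0,-0.025,0]'
python3 - <<'E'
from h import *
for n in("side","top"):
    P=cloud(arm.read_camera(n))
    for c,z in(((.556,.167),.088),((.555,-.012),.063),((.637,-.275),.057)):
        try: print(n,rim(P,c,z,z+.015))
        except Exception as e: print(n,c,"none")
E
```

```text
t: 13.35
tool_pos: [0.5563, 0.168, 0.052]
eef_rot: [2.222, 2.221, 0.001]
wrist_force: [-0.8, -0.5, 2.9]
opening: 0.0618
grasp_force: 34.4
t: 13.75
tool_pos: [0.5561, 0.168, 0.0518]
eef_rot: [-2.222, -2.221, 0.0]
wrist_force: [0.4, 0.7, 0.5]
opening: 0.0852
grasp_force: 0.0
t: 14.35
tool_pos: [0.5563, 0.168, 0.1994]
eef_rot: [2.221, 2.22, 0.002]
wrist_force: [0.4, 0.8, -0.7]
opening: 0.0855
grasp_force: 0.0
side (array([0.5544, 0.1691]), 173, np.float64(0.0014), 0.0973)
side (array([ 0.5539, -0.0115]), 119, np.float64(0.0015), 0.0726)
side (array([ 0.6324, -0.2739]), 11, np.float64(0.0013), 0.0674)
top (array([0.5565, 0.1686]), 27, np.float64(0.001), 0.0991)
top (array([ 0.5554, -0.0136]), 90, np.float64(0.0013), 0.0734)
top (array([ 0.634 , -0.2749]), 89, np.float64(0.0014), 0.0664)
```

```bash
python3 -m pendant '[-0.03,0.0053,0,0,-0.03,0.0053,0,0,-0.03,0.0053,0,0,-0.03,0.0053,0,0,-0.03,0.0053,0,0,-0.03,0.0053,0,0,-0.03,0.0053,0,0,-0.03,0.0053,0,0,-0.03,0.0053,0,0,-0.03,0.0053,0,0]'
python3 -m pendant '[-0.03,0.0053,0,0,-0.03,0.0053,0,0,-0.03,0.0053,0,0,-0.03,0.0053,0,0,-0.0235,0.0048,0,0,0,0,0,0,0,0,0,0]'
python3 - <<'E'
from h import *
p=arm.read_camera("side");P=cloud(p); print(rim(P,(.635,-.275),.057,.071)); tips(P)
E
```

```text
t: 15.45
tool_pos: [0.6087, -0.1333, 0.1968]
eef_rot: [-2.222, -2.22, 0.0]
wrist_force: [0.4, 0.6, 0.1]
opening: 0.0852
grasp_force: 0.0
t: 16.15
tool_pos: [0.6345, -0.2756, 0.1964]
eef_rot: [-2.222, -2.219, 0.0]
wrist_force: [-0.7, 0.3, -0.3]
opening: 0.0853
grasp_force: 0.0
(array([ 0.6342, -0.2749]), 94, np.float64(0.0018), 0.0665)
tcp [ 0.6345 -0.275   0.1966] lowest 0.2253
0.0 30 [ 0.579 -0.282  0.225] [ 0.687 -0.26   0.235]
0.01 33 [ 0.578 -0.285  0.235] [ 0.689 -0.263  0.245]
0.02 31 [ 0.578 -0.272  0.245] [ 0.688 -0.261  0.255]
0.03 34 [ 0.573 -0.275  0.255] [ 0.693 -0.26   0.265]
0.04 80 [ 0.561 -0.286  0.265] [ 0.705 -0.26   0.275]
0.05 105 [ 0.561 -0.288  0.275] [ 0.705 -0.257  0.285]
0.06 143 [ 0.561 -0.291  0.285] [ 0.704 -0.255  0.295]
0.07 111 [ 0.563 -0.28   0.295] [ 0.703 -0.254  0.305]
```

```bash
python3 -m pendant '[0,0.001,0.03,0,0,0,0.03,0,0,0,0.03,0,0,0,0.03,0,0,0,0.03,0,0,0,0.02,0,0,0,0.008,0,0,0,0,0,0,0,0,0]' 
python3 -m pendant '[0,0,0,0,0,0,0,0,0,0,0,0,0,0,0,0]' 1 30
python3 -m pendant '[0,0,-0.01,0,0,0,-0.03,0,0,0,-0.03,0,0,0,-0.03,0,0,0,-0.03,0,0,0,-0.03,0,0,0,-0.01,0,0,0,0,0]'
python3 - <<'E'
from h import *
heldrim("cup_b_mid",(.635,-.2755))
E
```

```text
t: 17.1
tool_pos: [0.6365, -0.2755, 0.02]
eef_rot: [2.221, 2.22, 0.001]
wrist_force: [-0.2, -0.2, -0.1]
opening: 0.0852
grasp_force: 0.0
t: 17.5
tool_pos: [0.6365, -0.2761, 0.0205]
eef_rot: [2.221, 2.219, 0.001]
wrist_force: [-2.2, 0.7, 10.9]
opening: 0.0611
grasp_force: 30.1
t: 18.3
tool_pos: [0.6365, -0.276, 0.1908]
eef_rot: [2.22, 2.219, 0.001]
wrist_force: [-0.1, -0.6, -1.0]
opening: 0.0611
grasp_force: 32.9
side 0.77 [242.6, 105.8, 264.0, 130.9] (array([ 0.6349, -0.2746]), 136, np.float64(0.002), 0.2359)
[ 0.6351 -0.2753  0.1872]
```

```bash
python3 -m pendant '[0.0263,-0.008,0,0,0.0263,-0.008,0,0,0.0263,-0.008,0,0,0.0263,-0.008,0,0,0.0263,-0.008,0,0,0.0263,-0.008,0,0,0.0263,-0.008,0,0,0.0263,-0.008,0,0,0.0263,-0.008,0,0,0.0263,-0.008,0,0]'
python3 -m pendant '[0,0,0,0,0,0,0,0]'
python3 - <<'E' 2>/dev/null
from h import *
heldrim("cup_b_mid",(.5555,-.0125))
for n in("side","top"): print(rim(cloud(arm.read_camera(n)),(.555,-.012),.063,.077))
E
```

```text
t: 19.5
tool_pos: [0.555, -0.0115, 0.1877]
eef_rot: [-2.221, -2.22, 0.002]
wrist_force: [-0.0, 0.2, -0.3]
opening: 0.0609
grasp_force: 32.9
t: 19.7
tool_pos: [0.5556, -0.0123, 0.1881]
eef_rot: [-2.22, -2.221, 0.001]
wrist_force: [1.2, -0.1, -0.7]
opening: 0.061
grasp_force: 32.9
side fail 0.019524051492271082
[ 0.5562 -0.0134  0.1886]
(array([ 0.5537, -0.0115]), 118, np.float64(0.0016), 0.0728)
```

Run:
```python
from h import *
P=cloud(arm.read_camera("side"))
X=P[(np.hypot(P[...,0]-.555,P[...,1]+.012)<.031)]
Q=np.where((np.abs(P[...,:1]-.555)<.031),P,9)
print(rim(Q,(.555,-.012),.226,.238,.036), arm.state()["tool_pos"])
```

```text
(array([ 0.5553, -0.0123]), 164, np.float64(0.0014), 0.2342) [ 0.55607626 -0.01312245  0.18872114]
```

```bash
python3 -m pendant '[0.0007,-0.001,0.025,0,0,0,0.025,0,0,0,0.025,0,0,0,0.02,0,0,0,0.015,0,0,0,0.01,0,0,0,0,0]'
python3 -m pendant '[0,0,0.004,0,0,0,0.004,0,0,0,0.003,0,0,0,0.003,0,0,0,0,0,0,0,0,0]'
```

```text
t: 20.75
tool_pos: [0.5545, -0.012, 0.0679]
eef_rot: [-2.221, -2.22, 0.002]
wrist_force: [0.4, -0.8, -0.7]
opening: 0.0612
grasp_force: 32.9
t: 21.35
tool_pos: [0.5551, -0.0119, 0.0549]
eef_rot: [2.222, 2.221, 0.0]
wrist_force: [0.3, 0.2, -0.9]
opening: 0.0609
grasp_force: 32.9
```

```bash
python3 -m pendant '[0,0,0.001,0,0,0,0,0]'
```

```text
t: 21.55
tool_pos: [0.555, -0.0119, 0.0539]
eef_rot: [2.222, 2.221, 0.0]
wrist_force: [-0.0, 0.1, -1.5]
opening: 0.0611
grasp_force: 32.9
```

```bash
python3 -m pendant '[0,0,0.001,0,0,0,0,0]'; python3 -m pendant '[0,0,0.001,0,0,0,0,0]'
```

```text
t: 21.75
tool_pos: [0.555, -0.0119, 0.0528]
eef_rot: [-2.222, -2.221, 0.0]
wrist_force: [-0.4, 0.1, -0.9]
opening: 0.0612
grasp_force: 32.9
t: 21.95
tool_pos: [0.5552, -0.0119, 0.0522]
eef_rot: [2.222, 2.221, 0.0]
wrist_force: [-1.8, 0.8, 7.7]
opening: 0.0607
grasp_force: 37.2
```

```bash
python3 -m pendant '[0,0,-0.0005,0,0,0,0,0]'
python3 -m pendant '[0,0,0,0,0,0,0,0,0,0,0,0,0,0,0,0]' -1 30
python3 -m pendant '[0,0,-0.01,0,0,0,-0.02,0,0,0,-0.03,0,0,0,-0.03,0,0,0,-0.03,0,0,0,-0.03,0,0,0,0,0]'
python3 -m pendant '[0.03,0,0,0,0.03,0,0,0,0.0285,0,0,0,0,0,0,0]'
python3 - <<'E'
from h import *
for n in("side","top"):
    P=cloud(arm.read_camera(n))
    for c,z in(((.556,.167),.088),((.555,-.012),.088)):
        try: print(n,rim(P,c,z,z+.015))
        except Exception as e: print(n,c,"none")
    try: print(bar(P))
    except Exception: pass
    if n=="side": tips(np.where(P[...,2:]>.16,P,-1))
E
```

```text
t: 22.15
tool_pos: [0.5551, -0.0119, 0.0524]
eef_rot: [2.222, 2.221, 0.0]
wrist_force: [-0.1, 0.3, -0.7]
opening: 0.0612
grasp_force: 32.9
t: 22.55
tool_pos: [0.555, -0.0118, 0.0523]
eef_rot: [-2.222, -2.221, 0.0]
wrist_force: [-0.6, 0.0, 0.8]
opening: 0.0855
grasp_force: 0.0
t: 23.25
tool_pos: [0.5569, -0.0121, 0.2069]
eef_rot: [2.218, 2.217, 0.006]
wrist_force: [-0.3, 0.1, -0.8]
opening: 0.0852
grasp_force: 0.0
t: 23.65
tool_pos: [0.5546, 0.0794, 0.2024]
eef_rot: [-2.219, -2.223, -0.0]
wrist_force: [0.6, -0.9, -0.3]
opening: 0.0851
grasp_force: 0.0
side (array([0.5545, 0.1692]), 176, np.float64(0.0014), 0.0976)
side (array([ 0.5526, -0.0109]), 117, np.float64(0.0015), 0.0973)
(((554.1260375976562, 77.435546875), (67.51348876953125, 16.119009017944336), 89.27812194824219), np.float64(0.1369572258122883))
tcp [0.5547 0.0779 0.2024] lowest 0.2323
0.0 36 [0.498 0.068 0.232] [0.608 0.093 0.242]
0.01 42 [0.498 0.082 0.243] [0.608 0.092 0.252]
0.02 48 [0.498 0.081 0.252] [0.61  0.092 0.262]
0.03 35 [0.496 0.081 0.263] [0.613 0.092 0.272]
0.04 149 [0.481 0.066 0.272] [0.628 0.094 0.282]
0.05 146 [0.481 0.064 0.282] [0.625 0.098 0.292]
0.06 221 [0.481 0.063 0.292] [0.625 0.098 0.302]
0.07 150 [0.484 0.082 0.302] [0.624 0.1   0.312]
top (array([0.5572, 0.1674]), 18, np.float64(0.001), 0.0981)
top (array([ 0.5548, -0.0117]), 70, np.float64(0.0012), 0.0981)
```

Both beakers are nested, rims at about 97 mm. Next I'll take the handle.

```bash
python3 -m pendant '[-0.001,0.001,0.03,0,0,0,0.03,0,0,0,0.03,0,0,0,0.015,0,0,0,0.0094,0,0,0,0,0,0,0,0,0]'
python3 -m pendant '[0,0,0,0,0,0,0,0,0,0,0,0,0,0,0,0,0,0,0,0,0,0,0,0,0,0,0,0]' 1 90
python3 -m pendant '[0,0,-0.002,0,0,0,-0.003,0,0,0,-0.005,0,0,0,-0.005,0,0,0,0,0,0,0,0,0]'
python3 - <<'E'
from h import *
p=arm.read_camera("side");P=cloud(p);cv2.imwrite("pics/g6.png",cv2.resize(p["image"][120:320,180:380],None,fx=2.8,fy=2.8))
for c in((.556,.167),(.555,-.012)): print(rim(P,c,.1,.118))
E
```

```text
t: 24.45
tool_pos: [0.5565, 0.0753, 0.0886]
eef_rot: [2.222, 2.22, 0.001]
wrist_force: [-0.2, 0.2, 0.5]
opening: 0.0854
grasp_force: 0.0
t: 25.15
tool_pos: [0.5556, 0.0757, 0.0881]
eef_rot: [-2.222, -2.22, 0.001]
wrist_force: [-4.1, 0.1, 5.8]
opening: 0.015
grasp_force: 88.8
t: 25.75
tool_pos: [0.5562, 0.0756, 0.1032]
eef_rot: [2.222, 2.221, 0.0]
wrist_force: [-0.3, 0.3, -6.3]
opening: 0.0148
grasp_force: 87.8
(array([0.555 , 0.1694]), 218, np.float64(0.0017), 0.1123)
(array([ 0.5559, -0.0118]), 11, np.float64(0.001), 0.1108)
```

View pics/g6.png

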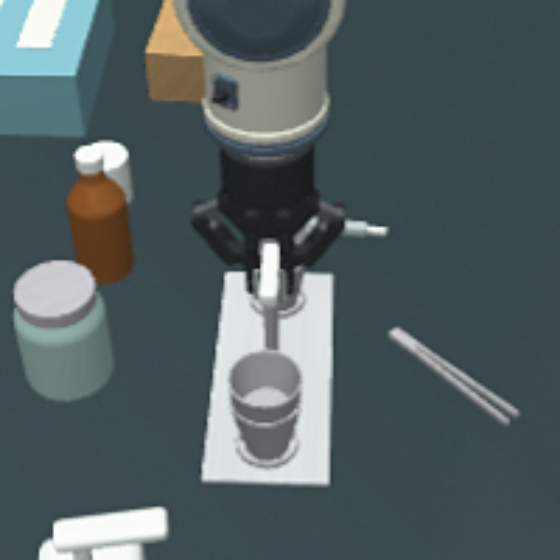

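The carrier is lifted 15 mm and level, with the +y pair nested at (265,405). I'll raise it the rest of the way smoothly.

```bash
python3 -m pendant '[0,0,-0.004,0,0,0,-0.008,0,0,0,-0.012,0,0,0,-0.014,0,0,0,-0.014,0,0,0,-0.014,0,0,0,-0.01,0,0,0,-0.006,0,0,0,-0.003,0,0,0,0,0]'
python3 -m pendant '[0,0,0,0,0,0,0,0,0,0,0,0,0,0,0,0,0,0,0,0]'
python3 - <<'E'
from h import *
p=arm.read_camera("side");P=cloud(p);z=p["z_map"]
for c in((.556,.167),(.555,-.012)): print(rim(P,c,.188,.208))
X=P[(z>0)&(abs(P[...,0]-.555)<.05)&(abs(P[...,1]-.077)<.128)&(P[...,2]>.095)&(P[...,2]<.116)]
for _ in range(4):
    a=np.c_[X[:,:2]-[.555,.077],np.ones(len(X))]; s=np.linalg.lstsq(a,X[:,2],rcond=None)[0]; X=X[abs(a@s-X[:,2])<.004]
print("plate tilt deg x,y",np.degrees(s[:2]).round(2),"top z",s[2].round(4),len(X)); print(arm.state()["joint_vel"])
cv2.imwrite("pics/g7.png",cv2.resize(p["image"][120:320,180:380],None,fx=2.8,fy=2.8))
E
```

```text
t: 26.8
tool_pos: [0.5561, 0.0756, 0.1881]
eef_rot: [2.222, 2.221, 0.0]
wrist_force: [0.1, 0.9, -6.0]
opening: 0.015
grasp_force: 87.9
t: 27.3
tool_pos: [0.556, 0.0756, 0.1878]
eef_rot: [-2.222, -2.221, 0.0]
wrist_force: [-0.8, -0.3, -5.6]
opening: 0.0144
grasp_force: 87.9
(array([0.5548, 0.1694]), 198, np.float64(0.0014), 0.1967)
(array([ 0.5538, -0.009 ]), 13, np.float64(0.0011), 0.1962)
plate tilt deg x,y [-0.32 -0.03] top z 0.107 1616
[ 0.00053741 -0.00099756 -0.00135798 -0.00037783 -0.00098002  0.00044352]
```

View pics/g7.png

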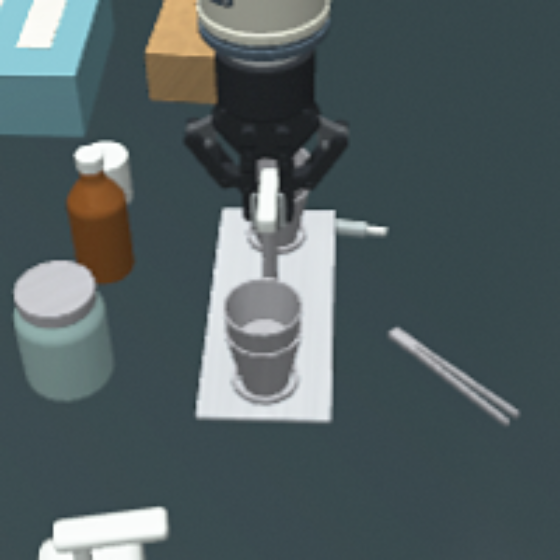

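The carrier is held level and still about 10 cm up, with the nested +y pair visible at (265,340) and the -y rim fit at the same height. The other things in view haven't moved. Handing in.

```bash
python3 -c "
from rig import arm
print(arm.job_done())"
```

```text
the job is handed in; nothing more can be done
None
```

I handed the job in at about 27 s, with one loose beaker nested in each carrier beaker and the carrier held by its handle about 10 cm up, still and level to about 0.3°.

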